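# Slide the red-lidded food tin up the ramp into the warmer

### The job

Put the food tin with the red lid into the warmer: slide it up the ramp, never lifting it off, until it stands flat and wholly on the black plate under the clear hood, then move clear. Do not knock the hood, do not tip the tin, and leave the blue-lidded tin and everything else on the table where they are.

Things in the scene. Friction and masses are not known exactly. Their poses are not given: they have to be found in the camera images.
- red_tin: The tin to load: closed round stainless food tin with flat red lid, 110 mm diameter, 62 mm tall, about 0.45 kg (0.36 to 0.6), loose, too wide to grip across and with no knob. Origin at the centre of its underside, z up; its yaw has no meaning. It starts on the table before the ramp, to the left or right, beside the blue tin (about 150 mm between centres).
- blue_tin: The same tin with a blue lid, 110 mm diameter, 62 mm tall; a bystander, not to be disturbed. Origin at the centre of its underside.
- warmer: Fixed food warmer. Origin on the table under the centre of its deck; +x is the loading direction (up the ramp, under the hood), z up. Deck: flat aluminium, x -100 to +100 mm, y -130 to +130 mm, 25 mm above the table. Back stop: bar across the rear, front face at x +100 mm, 55 mm tall. 18 mm posts at x +109, y -130 and +130 mm. No side rails.
- ramp_foot (a point): Middle of the ramp's lower edge, at table level, axes as the warmer's (warmer x -220 mm). The 260 mm wide aluminium ramp rises evenly from here to the deck's height of 25 mm at warmer x -100 mm (120 mm further on, 12 degrees).
- plate (a point): Centre of the black plate, flush in the deck, axes as the warmer's: 180 mm along x (warmer x -80 to +100 mm) by 200 mm along y (-100 to +100 mm), 25 mm above the table.
- hood: Clear panel, orange front edge, steel rims, fixed over the deck; origin and axes as the warmer's. Underside 180 mm above the table; x -80 to +125 mm, y -141 to +141 mm; top at 194 mm, rear beam 210 mm. Open at front and sides. An upright gripper cannot follow the tin under it; one leaning back about 40 degrees, fingertips forward, can.
- bowl: White bowl, 120 mm diameter, 50 mm tall, loose bystander; origin at the centre of its underside.
- sauce: Amber bottle with red cap, 60 mm diameter, 170 mm tall, loose bystander; origin at the centre of its underside.
- cup: Steel cup, 76 mm diameter, 85 mm tall, loose bystander; origin at the centre of its underside.
- spice_jar: Glass jar with green cap, 64 mm diameter, 90 mm tall, loose bystander; origin at the centre of its underside.
There are look-alikes about, which are no part of the job. Leave any green or yellow look-alike of the red_tin alone.

How it is judged:
By the outcome, as a careful person would: the job done as asked, in the order asked, and still so for the second after the job is handed in, with the robot touching nothing.
It also fails if it takes over 54 s, if anything falls off the work surface, if the arm or the gripper's body presses on something with over 40 N, if the wrist force passes 120 N, or if a joint passes its speed limit or range.

### The arm

A 6-joint arm with a two-finger parallel gripper is mounted at the origin on the work surface. World frame = base frame: x ahead of the robot, y to its left, z up, the work surface at z = 0. Lengths are in mm, angles in rad, forces in N, time in s.
With the tool pointing down it reaches from about 375 to 750 mm from the base axis. Payload 9 kg.
Tool frame: the origin (TCP) lies at the very end of the fingers, on their centre line; the grasp point (between the pads) lies 19 mm behind it; z points along the fingers, y is the line along which they close (so a half turn about z gives the same grasp; the last joint's range is limited). The gripper opens to 85 mm and grips with 20 to 120 N. Pads are 22 mm wide; open, the fingers measure 114 mm over their backs; the gripper's body (76 mm by 85 mm) begins 54 mm behind the grasp point. The pads swing forward as they close: fully open they stand 13 mm farther back than shut.
Start: joints at [-1.568, 0.104, 0.097, 1.564, 0, 1.353], TCP at [131.413, -585.463, 231.331] pointing down, gripper open.
Joint ranges: [-2.99, 2.99], [-0.84, 1.86], [-1.1, 1.16], [-1.84, 2.11], [-1.51, 1.56], [-3.14, 3.14]. Speed limits (rad/s): [2.22, 2.22, 2.57, 3.14, 3.14, 3.14].

### API

Orientations are given as a 3x3 rotation matrix whose columns are the frame's x, y, z axes.
In Python, from station import readout, vision, env gives the robot as it stands.
- The arm moves only by the tool step_arm, never from a script. Its argument "motion" is text: rows parted by semicolons, each of 5 numbers parted by spaces: the finger opening in mm, from 0 to 85.4, then the shift along the tool's x, y, z in mm, then the turn about the tool's z in degrees. In form: jaw x y z turn; .... A call has 1 to 8 rows; each row shifts and turns the commanded pose from where the row before left it, along the tool's axes as they then stand; what a row does not reach is not made up. A row lasts 1/10 s, in which the tool goes at most 50 mm and 8.59 degrees, less where a joint would pass 70% of its speed; a pose out of reach is approached as far as the arm can. A call is refused whole if a number of a shift passes 50 or a number of a turn 8.59, either way. A call with a gripper value outside its range is refused whole. The fingers move at their own pace and stop on an object; the grip force is fixed at half the most. Time passes only in rows, so rows that do not move let the fingers close. It gives the time, the measured TCP pose, the force, the opening and the grip force at its end, in the units of the state.
- readout.state(): the state, without advancing time (a new reading comes with each control period).
- vision.grab_frame(name): name is "scene" or "top"; returns the picture (384x512x3 uint8, blue, green, red); there is no depth.
- vision.get_calibration(name): a dict with "vfov" (degrees; the focal length in pixels is half the picture's height over the tangent of half this angle, whatever the lens; pixels are square), "cx", "cy" (the principal point, pixels), "R" (3x3) and "t" (3): a world point X has camera coordinates R X + t. Camera axes: x right, y down, z forward; pixel columns grow to the right and rows downward; lengths in mm; the calibration is good to about 2 mm. A picture is of the moment at which its call begins. get_calibration takes no time and is no camera call.
- env.close_job(): hands the job in; it is judged then, once.
The state is a dict: "time": time; "joint_pos": joint angles; "qvel": joint speeds; "effort": joint torques, N m; "ee_pos": TCP position; "ee_rot": TCP orientation; "ft_force": force on the tool from outside, world axes, zero at the start; "wrist_torque": the same for the moment, N m; "gripper_width": opening from 0.0 (shut) to 1.0 (fully open); "finger_force": force on a finger pad.
Only numpy, scipy, OpenCV 4.12 (cv2) and the standard library are available. Lean on these libraries where they do the work, as an engineer would, in place of code of your own. Each camera call takes 0.05 s, during which the arm holds its last target. There are 200 camera calls.

## Working session

There is one attempt and no reset: what is moved stays moved. The work goes in short steps, Python scripts to look and compute and a tool call to move; the robot and the scene stay as the last step left them, time stands still between calls to the robot, and variables do not carry over. Pictures are saved under pics/ and viewed, at most 10 in all, crops included, and the job is handed in when it is done.

Besides the shell and the picture viewer there is one more tool, called after ">>>" as a command line: name --argument value ..., lists and objects as JSON in quotes. step_arm: Moves the arm, as the interface text tells. Its arguments: {"type":"object","properties":{"motion":{"type":"string"}},"required":["motion"]}

```bash
ls; mkdir -p pics; python3 - <<'E'
from station import readout, vision
import cv2,numpy as np
for n in("scene","top"):
    im=vision.grab_frame(n); cv2.imwrite(f"pics/{n}0.png",im)
    c=vision.get_calibration(n); print(n,c)
s=readout.state(); print(s)
E
```

```text
pics
scene {'vfov': 42.337775244140765, 'cx': 267.6062362134207, 'cy': 199.02276088933243, 'R': array([[ 0.64357435, -0.7653361 ,  0.0085263 ],
       [-0.72570329, -0.61371153, -0.31098695],
       [ 0.24324223,  0.19395567, -0.95037593]]), 't': array([-274.69326341,  323.53397951, 1516.77661462])}
top {'vfov': 48.32834075152815, 'cx': 252.24484862016973, 'cy': 194.07895030995743, 'R': array([[ 0.01506483, -0.99983314, -0.01033136],
       [-0.99776608, -0.01435952, -0.065243  ],
       [ 0.06508376,  0.01129115, -0.99781592]]), 't': array([   9.60503414,  441.24222487, 1525.5988159 ])}
{'time': 0.1, 'joint_pos': array([-1.56770397e+00,  1.04652038e-01,  9.65645033e-02,  1.56387838e+00,
        1.31190255e-05,  1.35310650e+00]), 'qvel': array([-0.00014688, -0.00066678,  0.00138259, -0.00079293, -0.00323544,
        0.0001401 ]), 'effort': array([ 6.03004635e-03, -5.58210039e+01,  5.04718888e+01,  1.29789178e-02,
       -3.25850442e-04, -7.70417586e-06]), 'ee_pos': array([ 131.41407399, -585.14258886,  230.60239447]), 'ee_rot': array([[ 9.75726456e-01,  2.18992882e-01,  9.50219590e-06],
       [ 2.18992722e-01, -9.75725791e-01,  1.16961959e-03],
       [ 2.65409902e-04, -1.13914786e-03, -9.99999316e-01]]), 'ft_force': array([0.45801379, 0.31935236, 0.22130356]), 'wrist_torque': array([-0.03804548, -0.00355913,  0.00486015]), 'finger_force': 0.0, 'gripper_width': 0.9991140125447229}
```

View pics/scene0.png

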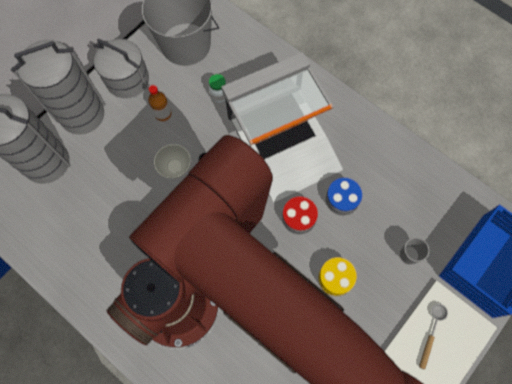

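View pics/top0.png

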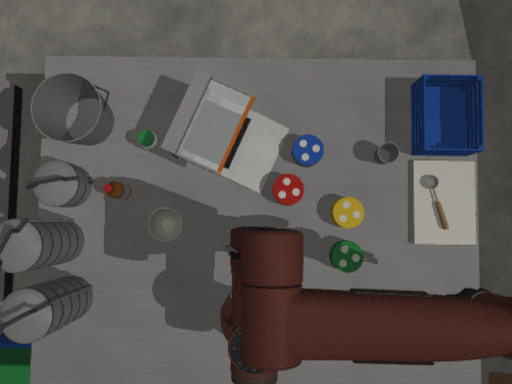

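The top view shows the red tin at about (288,190), blue (308,151), yellow (348,212) and green (347,256). The warmer's orange hood edge runs (252,97)–(220,172), with the ramp foot edge to its right. Next I'll measure these and confirm the red tin in an enlarged crop.

```bash
cat > h.py <<'E'
import cv2,numpy as np
from station import vision,readout
def cal(n):
    c=vision.get_calibration(n); f=192/np.tan(np.radians(c['vfov']/2)); return f,c
def ray(n,u,v,z):
    f,c=cal(n); R=np.array(c['R']);t=np.array(c['t'])
    d=R.T@np.array([(u-c['cx'])/f,(v-c['cy'])/f,1]); o=-R.T@t
    return (o+d*(z-o[2])/d[2])[:2]
def proj(n,X):
    f,c=cal(n); p=np.array(c['R'])@np.asarray(X,float)+c['t']; return np.array([c['cx']+f*p[0]/p[2],c['cy']+f*p[1]/p[2]])
def mask(im,col):
    hsv=cv2.cvtColor(im,cv2.COLOR_BGR2HSV); h,s,v=[hsv[...,i].astype(int) for i in range(3)]
    m={'red':((h<6)|(h>174))&(s>180)&(v>110),'blue':(h>105)&(h<125)&(s>150)&(v>120),'orange':(h>6)&(h<16)&(s>180)&(v>120)}[col]
    return m.astype(np.uint8)
def blobs(n,im,col,z,amin=30):
    out=[]
    for c in cv2.findContours(mask(im,col),cv2.RETR_EXTERNAL,cv2.CHAIN_APPROX_NONE)[0]:
        if cv2.contourArea(c)>amin:
            W=np.array([ray(n,u,v,z) for u,v in c[:,0]],np.float32)
            (x,y),r=cv2.minEnclosingCircle(W); out.append((c[:,0].mean(0).round(1),cv2.contourArea(c),round(x,1),round(y,1),round(r,1),cv2.minAreaRect(W)))
    return out
E
python3 - <<'E'
from h import *
for n in("scene","top"):
    im=cv2.imread(f"pics/{n}0.png")
    for col,z in(('red',62),('blue',62),('orange',187)):
        for b in blobs(n,im,col,z): print(n,col,b)
im=cv2.imread("pics/top0.png")[80:220,150:340]
cv2.imwrite("pics/crop.png",cv2.resize(im,None,fx=4,fy=4,interpolation=cv2.INTER_CUBIC))
E
```

```text
scene red (array([299.6, 213.3]), 829.0, 451.5, -108.5, 53.7, ((451.7088317871094, -108.57221984863281), (104.28378295898438, 103.25837707519531), 39.50716781616211))
scene red (array([152.9,  89.6]), 42.0, 468.0, 544.1, 16.1, ((470.1067810058594, 543.7933959960938), (30.014877319335938, 22.092496871948242), 83.85713958740234))
scene blue (array([488.4, 258.4]), 1873.0, 743.8, -671.9, 166.6, ((744.34326171875, -672.6631469726562), (269.2686767578125, 206.7532501220703), 0.044588472694158554))
scene blue (array([344.5, 194. ]), 814.0, 592.6, -177.8, 54.4, ((591.6441040039062, -177.5697021484375), (106.79570770263672, 104.88743591308594), 19.493797302246094))
scene orange (array([291. , 124.2]), 214.0, 620.3, 68.2, 131.7, ((620.6177978515625, 68.87528991699219), (13.311016082763672, 263.4407653808594), 66.5160140991211))
top red (array([107.3, 187.9]), 34.5, 453.8, 523.0, 13.5, ((451.9974365234375, 522.9462890625), (21.083290100097656, 24.851879119873047), 0.8203533291816711))
top red (array([287.8, 189.1]), 664.0, 457.2, -108.2, 52.8, ((455.830810546875, -107.1468505859375), (101.41253662109375, 101.15249633789062), 0.7979444265365601))
top blue (array([307.9, 149.4]), 645.0, 597.9, -176.9, 52.2, ((599.2511596679688, -175.8419647216797), (99.09797668457031, 101.71951293945312), 0.7417659759521484))
top blue (array([431. , 114.7]), 561.5, 717.0, -601.5, 109.9, ((717.1025390625, -610.2467651367188), (217.3560333251953, 50.697818756103516), 0.6751114726066589))
top orange (array([235.8, 133.5]), 149.0, 625.5, 69.2, 130.9, ((625.646728515625, 69.60557556152344), (9.643387794494629, 261.78985595703125), 66.76506042480469))
```

View pics/crop.png

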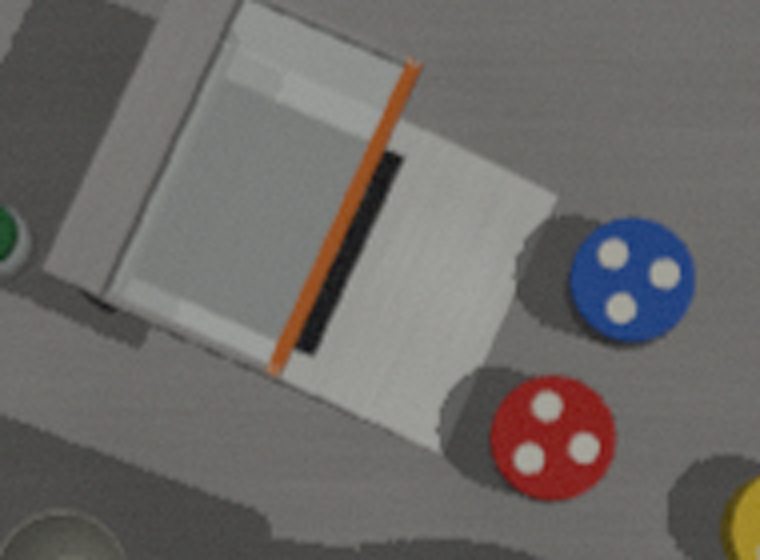

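The enlarged crop confirms the target. The red lid is at (288,189) and the blue lid beside it, nearer the far ramp corner, is at (308,149). The yellow and green look-alikes sit to the right. The ramp foot corners are at about (289,129) and (259,192).

```bash
python3 - <<'E'
from h import *
a=ray('top',150+557/4-.5+.125,80+195/4-.4,0); b=ray('top',150+437/4-.4,80+450/4-.4,0)
print(a,b,(a+b)/2,np.linalg.norm(a-b),np.degrees(np.arctan2(*(a-b)[::-1])))
for n in("scene","top"):
    im=cv2.imread(f"pics/{n}0.png"); ys,xs=np.nonzero(mask(im,'orange'))
    for z in(187,194):
        W=np.array([ray(n,u,v,z) for u,v in zip(xs,ys)]);c=W.mean(0);e=np.linalg.svd(W-c)[2][0];th=np.arctan2(-e[0],e[1]) 
        d=np.array([np.cos(th),np.sin(th)]); d*=np.sign(d[1]); print(n,z,c,np.degrees(np.arctan2(d[1],d[0])),((W-c)@d).min(),((W-c)@d).max())
th=np.radians(66.6);d=np.array([np.cos(th),np.sin(th)]);l=np.array([-d[1],d[0]])
F=(a+b)/2; O=F+220*d
print("O",O)
for nm,p in(('orange',(622,68.5)),('red',(454.5,-108)),('blue',(595.5,-177))):
    q=np.array(p)-O; print(nm,q@d,q@l)
E
```

```text
[ 685.39445315 -114.38391095] [449.54582948  -7.62170909] [567.47014131 -61.00281002] 258.8875065182571 -24.354958252938147
scene 187 [613.95285343  72.69240034] 66.738661497285 -7.584719963334072 6.095327316955492
scene 194 [611.00673511  70.74031187] 66.73866149728498 -7.5456080588030785 6.063895720105911
top 187 [622.46061964  71.17017212] 66.69611845887981 -5.020255465005867 4.686768896213636
top 194 [621.01541369  70.79836997] 66.69611845887981 -4.994494598867766 4.662719278221832
O [654.84267725 140.90320763]
orange -79.49177871219905 1.3867377811040955
red -307.9977418267475 85.01403488613211
blue -315.3249584194381 -71.79257178910909
```

>>> step_arm --motion "85.4 18 -17 0 0;85.4 36 -34 0 -8;85.4 35 -34 0 0;85.4 35 -34 0 0;85.4 35 -34 0 0;85.4 35 -34 0 0;85.4 35 -34 0 0;85.4 20 -20 0 0"

```text
time: 0.9
ee_pos: [289.2, -274.5, 231.3]
ee_rot: [[0.935, 0.354, 0.0], [0.354, -0.935, 0.0], [0.0, -0.0, -1.0]]
ft_force: [0.1, -0.2, 0.1]
gripper_width: 1.0
finger_force: 0.0
```

>>> step_arm --motion "85.4 0 0 0 -8;85.4 0 0 0 -8;85.4 0 0 0 -8;85.4 0 0 0 -8;85.4 34 8 0 0;85.4 34 8 0 0;85.4 30 8 0 0;85.4 0 0 0 0"

```text
time: 1.7
ee_pos: [368.6, -211.9, 231.0]
ee_rot: [[0.604, 0.797, 0.0], [0.797, -0.604, 0.001], [0.001, -0.0, -1.0]]
ft_force: [0.1, 0.3, 0.5]
gripper_width: 0.998
finger_force: 0.0
```

```bash
cat >> h.py <<'E'
th=np.radians(66.6);D=np.array([np.cos(th),np.sin(th)]);L=np.array([-D[1],D[0]]);O=np.array([654,141.])
def W(p): q=np.asarray(p)[:2]-O; return np.array([q@D,q@L]).round(1)
def tool(s,p): # warmer xy target -> tool-axes shift
    w=O+p[0]*D+p[1]*L-s['ee_pos'][:2]; R=s['ee_rot']; return (w@R[:2,:2]).round(1)
def look(tag=None,z=62):
    s=readout.state(); print('t',s['time'],'tcp',s['ee_pos'].round(1),'W',W(s['ee_pos']),'yawW',np.degrees(np.arctan2(s['ee_rot'][1,0],s['ee_rot'][0,0])).round(1)-66.6,'F',s['ft_force'].round(1))
    for n in('top','scene'):
        im=vision.grab_frame(n)
        if tag: cv2.imwrite(f'pics/{tag}_{n}.png',im)
        for col in('red','blue'):
            for b in blobs(n,im,col,z if col=='red' else 62,100):
                if b[3]>-300: print(n,col,b[0],b[1],'W',W(b[2:4]),'r',b[4])
    return s
E
python3 - <<'E'
from h import *
s=look()
E
```

```text
t 1.7 tcp [ 368.6 -211.9  231. ] W [-437.2  121.8] yawW -13.699999999999996 F [0.1 0.3 0.5]
top red [286.4 190.2] 511.0 W [-307.    81.7] r 52.7
top blue [307.6 149.1] 657.0 W [-313.5  -75.2] r 52.8
scene red [294.5 223.8] 116.0 W [-332.9  116.6] r 32.5
```

>>> step_arm --motion "85.4 20 3 10 0;85.4 23 3 30 0;85.4 0 0 40 0;85.4 0 0 40 0;85.4 0 0 40 0;85.4 0 0 25 0;85.4 0 0 13 0;85.4 0 0 0 0"

```text
time: 2.6
ee_pos: [396.5, -183.3, 32.0]
ee_rot: [[0.608, 0.794, -0.002], [0.794, -0.608, 0.002], [0.0, -0.003, -1.0]]
ft_force: [0.2, 0.6, 0.9]
gripper_width: 1.007
finger_force: 0.0
```

```bash
python3 - <<'E'
from h import *
s=look('a')
E
```

```text
t 2.6 tcp [ 396.5 -183.3   32. ] W [-399.9  107.5] yawW -13.999999999999993 F [0.2 0.6 0.9]
top red [288.3 181.4] 222.5 W [-295.8   59.5] r 43.7
top blue [307.9 149.4] 650.0 W [-313.9  -74.7] r 52.3
scene blue [351.1 192.2] 332.0 W [-319.2  -77.8] r 52.7
```

View pics/a_top.png

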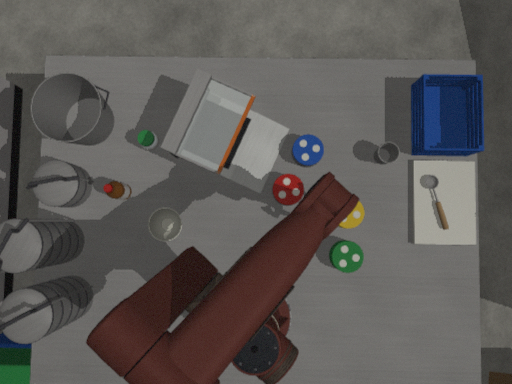

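The picture shows the gripper behind the red tin at (288,190), lined up towards the ramp and clear of the blue tin (308,151) and yellow tin (349,212). I'll start the cradle push.

>>> step_arm --motion "85.4 20 0 0 0;85.4 15 0 0 0;85.4 8 0 0 0;85.4 6 0 0 0;85.4 10 0 0 0;85.4 12 0 0 0;85.4 12 0 0 0;85.4 12 0 0 0"

```text
time: 3.5
ee_pos: [455.9, -109.4, 34.5]
ee_rot: [[0.608, 0.794, 0.0], [0.794, -0.608, -0.004], [-0.003, 0.002, -1.0]]
ft_force: [-5.0, -7.6, 7.5]
gripper_width: 1.001
finger_force: 5.4
```

```bash
python3 - <<'E'
from h import *
s=look()
E
```

```text
t 3.5 tcp [ 455.9 -109.4   34.5] W [-308.4   82.4] yawW -13.999999999999993 F [-5.  -7.6  7.5]
top blue [309.5 147.3] 474.0 W [-314.3  -75. ] r 52.1
scene blue [344.6 194. ] 789.5 W [-317.   -70.5] r 54.4
```

>>> step_arm --motion "85.4 10 0 0 0;85.4 12 0 0 0;85.4 12 0 0 0;85.4 12 0 0 0;85.4 12 0 0 0;85.4 12 0 0 0;85.4 12 0 0 0;85.4 8 0 0 0"

```text
time: 4.4
ee_pos: [510.2, -38.9, 34.8]
ee_rot: [[0.608, 0.794, -0.001], [0.794, -0.608, -0.006], [-0.005, 0.003, -1.0]]
ft_force: [-14.6, -18.9, 19.8]
gripper_width: 0.996
finger_force: 15.2
```

```bash
python3 - <<'E'
from h import *
s=look('b',75)
a=cv2.imread('pics/b_top.png')[90:230,180:340];b=cv2.imread('pics/b_scene.png')[80:220,210:370]
cv2.imwrite('pics/b.png',cv2.resize(np.vstack([a,b]),None,fx=2,fy=2,interpolation=cv2.INTER_CUBIC))
E
```

```text
t 4.4 tcp [510.2 -38.9  34.8] W [-222.2   60.5] yawW -13.999999999999993 F [-14.6 -18.9  19.8]
top blue [308.5 149.4] 596.0 W [-314.8  -75.2] r 51.9
scene blue [344.4 194. ] 816.0 W [-317.   -70.3] r 54.4
```

View pics/b.png

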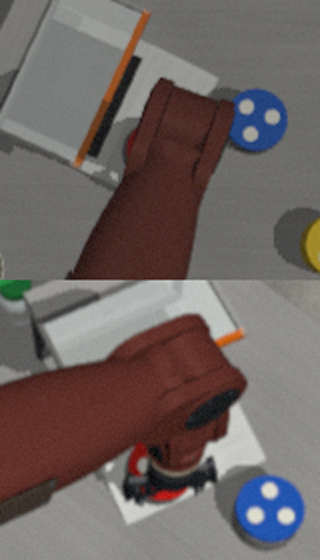

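The tin shows as red slivers between the fingers, part way up the ramp, and the blue tin hasn't moved. There is upward friction on the fingers, so I'll raise the tool along with the slope.

>>> step_arm --motion "85.4 8 0 -3 0;85.4 10 0 -2.5 0;85.4 12 0 -2.5 0;85.4 12 0 -2.5 0;85.4 12 0 -2.5 0;85.4 12 0 -2 0;85.4 8 0 0 0;85.4 0 0 0 0"

```text
time: 5.3
ee_pos: [554.9, 20.5, 50.8]
ee_rot: [[0.607, 0.795, -0.001], [0.795, -0.607, -0.004], [-0.004, 0.002, -1.0]]
ft_force: [-12.8, -10.9, 21.9]
gripper_width: 1.001
finger_force: 20.2
```

```bash
python3 - <<'E'
from h import *
s=look('c',85)
a=cv2.imread('pics/c_top.png')[90:230,160:320];b=cv2.imread('pics/c_scene.png')[60:200,210:370]
cv2.imwrite('pics/c.png',cv2.resize(np.vstack([a,b]),None,fx=2,fy=2,interpolation=cv2.INTER_CUBIC))
E
```

```text
t 5.3 tcp [554.9  20.5  50.8] W [-149.9   43.1] yawW -13.999999999999993 F [-12.8 -10.9  21.9]
top blue [307.9 149.4] 647.0 W [-313.9  -75. ] r 52.3
scene blue [344.4 194. ] 818.0 W [-317.   -70.3] r 54.4
```

View pics/c.png

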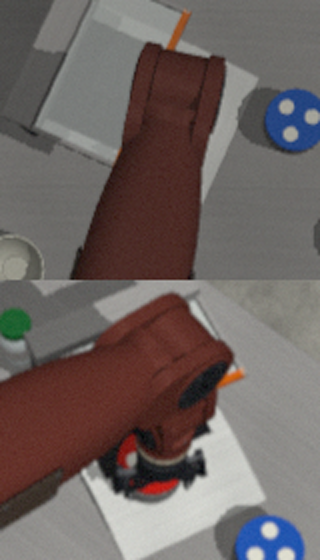

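>>> step_arm --motion "85.4 2 0 -2 0;85.4 4 0 -1.5 0;85.4 4 0 -1 0;85.4 3 0 -1 0;85.4 0 0 0 0"

```text
time: 5.9
ee_pos: [562.7, 32.9, 53.5]
ee_rot: [[0.607, 0.795, -0.0], [0.795, -0.607, 0.0], [-0.0, -0.0, -1.0]]
ft_force: [1.1, -1.9, -2.0]
gripper_width: 0.999
finger_force: 2.3
```

>>> step_arm --motion "85.4 -4 0 0 0;85.4 -8 0 0 0;85.4 -15 0 0 0;85.4 -30 0 0 0;85.4 -30 0 -20 0;85.4 -30 0 -20 0;85.4 0 0 0 0"

```text
time: 6.6
ee_pos: [491.3, -63.5, 96.5]
ee_rot: [[0.609, 0.793, 0.003], [0.793, -0.609, -0.002], [0.0, 0.004, -1.0]]
ft_force: [1.7, 0.1, -0.1]
gripper_width: 1.002
finger_force: 0.0
```

```bash
python3 - <<'E'
from h import *
s=look('d',87)
a=cv2.imread('pics/d_top.png')[90:230,160:320];b=cv2.imread('pics/d_scene.png')[60:200,210:370]
cv2.imwrite('pics/d.png',cv2.resize(np.vstack([a,b]),None,fx=2,fy=2,interpolation=cv2.INTER_CUBIC))
E
```

```text
t 6.6 tcp [491.3 -63.5  96.5] W [-252.2   68.1] yawW -14.099999999999994 F [ 1.7  0.1 -0.1]
top red [243.6 147.6] 188.5 W [-107.4    9.7] r 45.3
top blue [312.3 146.8] 227.5 W [-315.   -76.1] r 51.6
scene blue [344.5 193.9] 816.0 W [-316.4  -69.3] r 54.1
```

View pics/d.png

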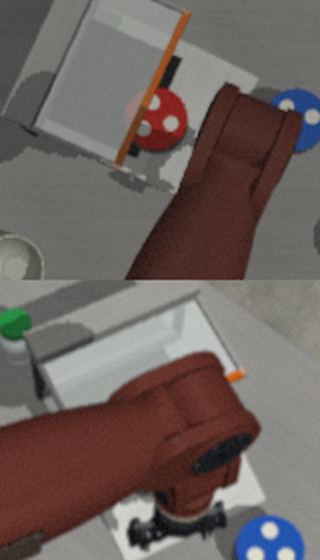

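The tin now sits at the top of the ramp with its front under the orange edge: lid centre is at about (238,150) in the top view, and it looks upright. Now I'll turn the tool about 104° so a finger's back faces forward. That back stands out ahead of the gripper body.

>>> step_arm --motion "85.4 0 0 0 -8;85.4 0 0 0 -8;85.4 0 0 0 -8;85.4 0 0 0 -8;85.4 0 0 0 -8;85.4 0 0 0 -8;85.4 0 0 0 -8;85.4 0 0 0 -8"

```text
time: 7.5
ee_pos: [491.4, -59.4, 92.6]
ee_rot: [[-0.455, 0.891, -0.001], [0.891, 0.455, 0.001], [0.001, -0.001, -1.0]]
ft_force: [0.4, 0.6, 0.4]
gripper_width: 1.004
finger_force: 0.0
```

>>> step_arm --motion "85.4 0 0 0 -8;85.4 0 0 0 -8;85.4 0 0 0 -8;85.4 0 0 0 -8;85.4 0 0 0 -8;85.4 0 0 0 0"

```text
time: 8.1
ee_pos: [491.5, -59.5, 92.7]
ee_rot: [[-0.919, 0.394, -0.001], [0.394, 0.919, 0.001], [0.001, 0.0, -1.0]]
ft_force: [-0.3, 0.4, -0.5]
gripper_width: 1.003
finger_force: 0.0
```

```bash
python3 - <<'E'
from h import *
from scipy.optimize import least_squares
s=look()
im=vision.grab_frame('top')
m=mask(im,'red')
cs=[c for c in cv2.findContours(m,0,1)[0] if cv2.contourArea(c)>100 and abs(c[:,0].mean(0)-[240,148]).max()<15]
P=np.array([W(ray('top',u,v,87)) for u,v in cs[0][:,0]])
P=P[P[:,0]<-100]   # rear half, clear of orange edge
r=least_squares(lambda c:np.hypot(P[:,0]-c[0],P[:,1]-c[1])-54,[-90,25],loss='soft_l1'); print(r.x,np.abs(r.fun).max(), len(P))
c=r.x
print('tool to start',tool(s,(c[0]-55-57-30,c[1])),'zdown',s['ee_pos'][2]-52)
E
```

```text
t 8.1 tcp [491.5 -59.5  92.7] W [-248.5   69.6] yawW 90.20000000000002 F [-0.3  0.4 -0.5]
top red [242.8 146.3] 267.5 W [-104.9    5.9] r 46.1
top blue [310.7 147. ] 322.5 W [-314.8  -75.2] r 51.9
scene blue [344.4 194. ] 814.0 W [-317.   -70.7] r 54.4
[-77.11967832  21.38275002] 30.19938033019959 56
tool to start [-48.3  29.2] zdown 40.71634937706109
```

```bash
python3 - <<'E'
from h import *
print(W(ray('top',238,150,87)))
im=vision.grab_frame('top'); ys,xs=np.nonzero(mask(im,'red')); P=np.array([W(ray('top',u,v,87)) for u,v in zip(xs,ys) if 215<u<265 and 125<v<170])
print(P.min(0),P.max(0)); q=P[P[:,0]<P[:,0].min()+8]; print('rear y',q[:,1].min(),q[:,1].max())
E
```

```text
[-94.3  31. ]
[-143.8  -24.2] [-70.9  45.1]
rear y 8.0 40.8
```

The rear rim gives the tin centre at warmer (-91, 30), which agrees with the cradle geometry. Next I'll line up behind it.

>>> step_arm --motion "85.4 -20 10 5 0;85.4 -19 15 10 0;85.4 0 0 15 0;85.4 0 0 11 0;85.4 0 5 0 0;85.4 0 4 0 0;85.4 0 0 0 0"

```text
time: 9.0
ee_pos: [541.4, -44.2, 53.6]
ee_rot: [[-0.918, 0.396, 0.001], [0.396, 0.918, -0.0], [-0.001, 0.0, -1.0]]
ft_force: [0.6, 0.4, -0.5]
gripper_width: 0.998
finger_force: 0.0
```

>>> step_arm --motion "85.4 0 4 0 0;85.4 0 4 0 0;85.4 0 4 0 0;85.4 0 4 0 0;85.4 0 4 0 0"

```text
time: 9.5
ee_pos: [549.3, -26.3, 53.2]
ee_rot: [[-0.918, 0.397, 0.0], [0.397, 0.918, -0.001], [-0.001, -0.001, -1.0]]
ft_force: [-2.0, -4.8, 3.9]
gripper_width: 1.004
finger_force: 2.6
```

```bash
python3 - <<'E'
from h import *
s=look()
E
```

```text
t 9.5 tcp [549.3 -26.3  53.2] W [-195.2   29.6] yawW 90.0 F [-2.  -4.8  3.9]
top blue [307.9 149.4] 651.0 W [-313.9  -74.8] r 52.4
scene blue [344.4 194. ] 817.0 W [-317.   -70.3] r 54.4
```

>>> step_arm --motion "85.4 0 6 0 0;85.4 -1 7 0 0;85.4 -1 7 0 0;85.4 -1 7 0 0;85.4 -1 7 0 0;85.4 -1 7 0 0;85.4 0 5 0 0;85.4 0 0 0 0"

```text
time: 10.4
ee_pos: [572.0, 14.7, 52.7]
ee_rot: [[-0.918, 0.396, 0.0], [0.396, 0.918, 0.0], [-0.0, 0.0, -1.0]]
ft_force: [0.2, -0.5, -0.9]
gripper_width: 1.006
finger_force: 0.0
```

```bash
python3 - <<'E'
from h import *
s=look('e',87)
a=cv2.imread('pics/e_top.png')[90:230,160:320];b=cv2.imread('pics/e_scene.png')[60:200,210:370]
cv2.imwrite('pics/e.png',cv2.resize(np.hstack([a,b]),None,fx=2.5,fy=2.5,interpolation=cv2.INTER_CUBIC))
E
```

```text
t 10.4 tcp [572.   14.7  52.7] W [-148.5   25.1] yawW 90.1 F [ 0.2 -0.5 -0.9]
top blue [307.9 149.4] 648.0 W [-314.  -75.] r 52.3
scene blue [344.4 193.9] 817.0 W [-317.   -70.5] r 54.4
```

View pics/e.png

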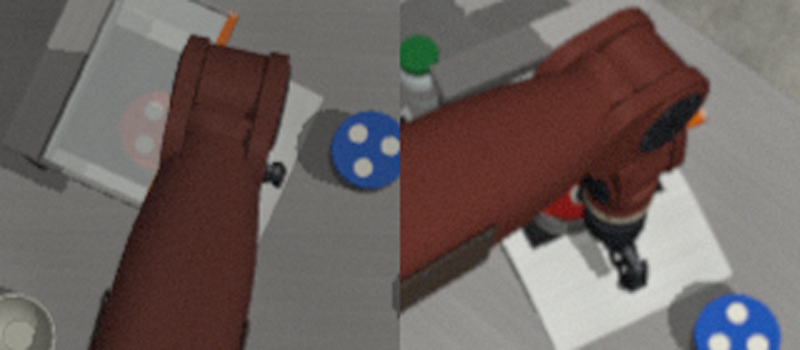

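```bash
python3 - <<'E'
from h import *
im=cv2.imread('pics/e_top.png'); h=cv2.cvtColor(im,cv2.COLOR_BGR2Lab)[...,1].astype(int)
ys,xs=np.nonzero(h[115:165,195:230]>133); xs+=195; ys+=115
P=np.array([W(ray('top',u,v,87)) for u,v in zip(xs,ys)]); 
k=P[:,0]>-60; P=P[k]; print(len(P),np.sort(P[:,0])[-8:],P[:,1].min(),P[:,1].max()); q=P[P[:,0]>P[:,0].max()-6]; print(q)
E
```

```text
216 [ 8.6  8.8 11.8 12.5 13.2 13.9 14.4 16.1] -39.1 100.7
[[13.9 10.5]
 [12.5 13.7]
 [14.4 26.1]
 [16.1 30.7]
 [13.2 37.1]
 [11.8 40.3]]
```

The tin shows faintly through the hood with its front edge at about (208,141). That puts its centre near x -37, as the geometry predicts, and it needs about 18 mm more. Gripper front to hood edge is still about 25 mm. I'll push gently.

>>> step_arm --motion "85.4 0 3 0 0;85.4 0 4 0 0;85.4 0 4 0 0;85.4 0 4 0 0;85.4 0 3 0 0;85.4 0 0 0 0"

```text
time: 11.1
ee_pos: [579.1, 31.3, 52.7]
ee_rot: [[-0.918, 0.396, 0.0], [0.396, 0.918, 0.0], [0.0, 0.0, -1.0]]
ft_force: [0.2, 0.2, 0.2]
gripper_width: 1.0
finger_force: 0.0
```

```bash
cat > f.py <<'E'
from h import *
import sys
s=look(sys.argv[1],87)
im=cv2.imread(f'pics/{sys.argv[1]}_top.png'); h=cv2.cvtColor(im,cv2.COLOR_BGR2Lab)[...,1].astype(int)
ys,xs=np.nonzero(h[115:165,195:250]>133); xs+=195; ys+=115
P=np.array([W(ray('top',u,v,87)) for u,v in zip(xs,ys)]); P=P[(P[:,0]>-72)]
print('front',np.sort(P[:,0])[-4:],'x min',P[:,0].min(),'y',P[P[:,0]>P[:,0].max()-10][:,1].mean(),P[:,1].min(),P[:,1].max())
E
python3 f.py f
```

```text
t 11.1 tcp [579.1  31.3  52.7] W [-130.4   25.1] yawW 90.1 F [0.2 0.2 0.2]
top blue [307.9 149.4] 649.0 W [-314.   -74.6] r 52.3
scene blue [344.4 194. ] 816.0 W [-317.   -70.5] r 54.4
front [29.8 30.2 31.5 31.7] x min -71.9 y 27.560000000000002 -92.1 109.2
```

>>> step_arm --motion "85.4 0 3 0 0;85.4 0 0 0 0;85.4 0 -15 0 0;85.4 0 -40 0 0;85.4 0 -50 0 0;85.4 0 -45 -30 0;85.4 0 -40 -40 0;85.4 0 -30 -40 0"

```text
time: 12.0
ee_pos: [494.1, -162.9, 156.3]
ee_rot: [[-0.918, 0.397, -0.001], [0.397, 0.918, 0.001], [0.001, 0.0, -1.0]]
ft_force: [-0.1, -0.9, -0.0]
gripper_width: 1.001
finger_force: 0.0
```

>>> step_arm --motion "85.4 0 -30 -40 0;85.4 0 -30 -20 0;85.4 0 -20 0 0;85.4 0 0 0 0;85.4 0 0 0 0"

```text
time: 12.5
ee_pos: [463.9, -234.8, 215.6]
ee_rot: [[-0.918, 0.398, -0.0], [0.398, 0.918, 0.001], [0.0, 0.0, -1.0]]
ft_force: [0.1, 0.9, -0.3]
gripper_width: 0.998
finger_force: 0.0
```

```bash
python3 f.py g; python3 - <<'E'
from h import *
a=cv2.imread('pics/g_top.png')[80:220,170:330];b=cv2.imread('pics/g_scene.png')[50:190,210:370]
cv2.imwrite('pics/g.png',cv2.resize(np.hstack([a,b]),None,fx=2.5,fy=2.5,interpolation=cv2.INTER_CUBIC))
E
```

```text
t 12.5 tcp [ 463.9 -234.8  215.6] W [-420.4   25.2] yawW 90.0 F [ 0.1  0.9 -0.3]
top blue [307.6 149.2] 660.0 W [-313.5  -75.2] r 52.8
front [30.7 32.9 34.6 36.1] x min -71.7 y 17.944444444444443 -92.1 100.7
```

View pics/g.png

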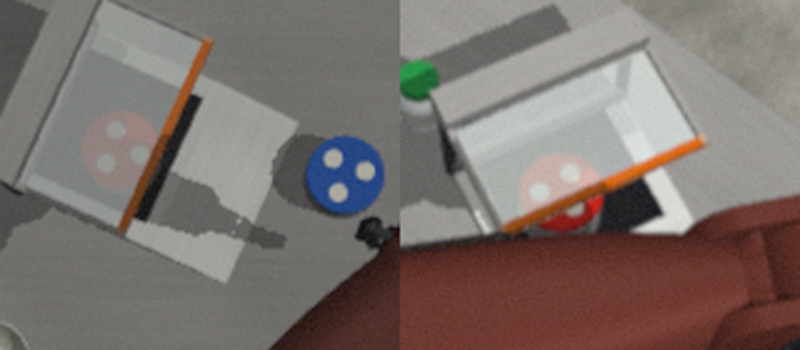

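The tin is under the hood. Its lid dots centre at about (218.3,139.6) in the top view and (274.5,126.1) in the scene view. I'll convert both.

```bash
python3 - <<'E'
from h import *
for z in (87,90): print(W(ray('top',218,139.3,z)),W(ray('scene',274.2,125.8,z)))
# orange edge & plate front edge as scale checks: plate/deck boundary corners in top crop
for u,v in((202,97),(146,220),(299,122),(226,282)): print((u,v),W(ray('top',170+u/2.5-.3,80+v/2.5-.3,25 if u<210 and u!=226 else 0)))
# redness profile of scene lid
im=cv2.imread('pics/g_scene.png'); a=cv2.cvtColor(im,cv2.COLOR_BGR2Lab)[...,1].astype(int)
ys,xs=np.nonzero(a[100:145,250:305]>138); P=np.array([W(ray('scene',u+250,v+100,87)) for u,v in zip(xs,ys)]); print(np.percentile(P,[1,99],axis=0))
im=cv2.imread('pics/g_top.png'); a=cv2.cvtColor(im,cv2.COLOR_BGR2Lab)[...,1].astype(int)
ys,xs=np.nonzero(a[115:165,195:243]>135); P=np.array([W(ray('top',u+195,v+115,87)) for u,v in zip(xs,ys)]); P=P[P[:,0]>-68]; print(np.percentile(P,[1,99],axis=0))
E
```

```text
[-15.7  25.3] [-17.3  28.3]
[-16.2  25.7] [-18.6  29. ]
(202, 97) [ -81.3 -100.7]
(146, 220) [-81.5  95.5]
(299, 122) [-223.6 -130.4]
(226, 282) [-222.3  128.1]
[[-110.016  -69.364]
 [ -12.312  115.404]]
[[-67.734 -79.076]
 [ -8.632  97.702]]
```

The tin centre is at warmer (-17, 27), measured in both views. That leaves about 8 mm of plate in front of it and about 18 mm at the side. The blue tin hasn't moved, and the arm is clear.

```bash
python3 -c "
from station import env
print(env.close_job())"
```

```text
the job is handed in; nothing more can be done
None
```

The red tin was slid up the ramp without being lifted and, by both cameras, stands flat and wholly on the black plate under the hood (about 8 mm from the plate's front edge). I saw no contact with the hood, the blue tin has not moved, the arm is clear, and the job was handed in at about 13 s with no verdict returned.

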